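# Level a rocking machine base with its two crank jacks

## Task

The vise base on the bench rocks because its two crank-operated levelling jacks are wound up short, by different amounts. Crank both jacks down until the base stands level (within a degree) and no longer rocks, all four feet carrying a fair share of the weight (each at least half of an even share), then let go. Work gently: never put more than 25 N on any foot by leaning on the base or forcing a jack, keep the feet on their steel pads, and leave the things around it alone.

Things in the scene. Friction and masses are not known exactly. Their poses are not given: they have to be found in the camera images.
- base: Grey machine base, a plate 150 x 230 x 14 mm with a low vise in the middle, about 3 kg in all; it rocks on feet c and d. Origin at the plate's centre on the level of the fixed feet's undersides (37 mm below plate mid-height, 4 mm above the bench when level); x across, y along the plate, z up, square to it: its tilt is the base's. Feet: jack a (-70,+110) mm, jack b (+70,-110), fixed c (+70,+110), d (-70,-110).
- jack_a_axis (a point): On jack a's upright axis, mid-hub, 60 mm above the base's origin level, fixed in the base. Cranking clockwise (seen from above) drives the foot down, 6 mm a turn; counter-clockwise draws it in. The crank keeps its height on the base, resists with 0.06 N m (2 N at the handle) and stays where left. The foot starts 3 to 9 mm shorter than the fixed feet (how much is unknown) and can go 3 mm past them.
- jack_b_axis (a point): The same point of jack b, at the opposite corner, 261 mm from jack a; it works the same way and starts with its own unknown shortness of 3 to 9 mm.
- handle_a_mid (a point): Middle (half-way up) of crank a's upright black round handle, 16 mm across, 50 mm tall, its axis 30 mm from the jack's axis. It spins freely on its pin, so fingers holding it from above can keep their direction while leading it round the circle. The flat crank arm lies right under it, 25 mm below this point. It rises and sinks with that corner of the base.
- handle_b_mid (a point): Middle of the same upright handle of crank b.
- pad_a: Round steel pad, 56 mm across, 4 mm thick, fixed on the bench under jack a's foot. Origin at the centre of its underside. All four feet have rubber tips that give 0.1 mm per newton; level and evenly loaded, each foot carries about 7.5 N.
- pad_b: The same kind of pad under the foot of jack b.
- pad_c: The same kind of pad under fixed foot c. Feet c and d are equally long and cannot be adjusted; the base rocks about the line between them, at the start resting on one jack or the other.
- pad_d: The same kind of pad under fixed foot d.
- can: Bystander: upright metal can, 52 mm across, 150 mm tall. Origin at the centre of its underside.
- screwdriver: Bystander: screwdriver lying on the bench, along its own x.
- screw_tray: Bystander: grey open tray, 110 x 160 x 40 mm. Origin at the centre of its underside.

How it is judged:
By the outcome, as a careful person would: the job done as asked, in the order asked, and still so for the second after the job is handed in, with the robot touching nothing.
It also fails if it takes over 72 s, if anything falls off the work surface, if the arm or the gripper's body presses on something with over 40 N, if the wrist force passes 120 N, or if a joint passes its speed limit or range.

## Robot

A 6-joint arm with a two-finger parallel gripper is mounted at the origin on the work surface. World frame = base frame: x ahead of the robot, y to its left, z up, the work surface at z = 0. Lengths are in m, angles in rad, forces in N, time in s.
With the tool pointing down it reaches from about 0.325 to 0.9 m from the base axis. Payload 3.5 kg.
Tool frame: the origin (TCP) lies at the very end of the fingers, on their centre line; the grasp point (between the pads) lies 19 mm behind it; z points along the fingers, y is the direction in which the jaws open and shut (so a half turn about z gives the same grasp; the last joint's range is limited). The gripper opens to 85 mm and grips with 20 to 120 N. Pads are 22 mm wide; open, the fingers measure 114 mm over their backs; the gripper's body (76 mm by 85 mm) begins 54 mm behind the grasp point. The pads swing forward as they close: fully open they stand 13 mm farther back than shut.
Start: joints at [1.056, 0.276, -0.026, 1.268, 0, 1.467], TCP at [0.25, 0.573, 0.231] pointing down, gripper open.
Joint ranges: [-3.12, 3.12], [-0.85, 1.88], [-1.08, 1.24], [-1.95, 2.15], [-1.57, 1.53], [-3.14, 3.14]. Speed limits (rad/s): [2.57, 2.57, 3.14, 3.14, 3.14, 3.14].

## Interface

Orientations are given as a unit quaternion [x, y, z, w].
In Python, from station import manip gives the robot as it stands.
- The arm moves only by the shell command python3 -m handwheel 'ROWS' [OPENING]. ROWS is a JSON object of lists of equal length, an entry for each row: "slide": the shift along the tool's x, y, z in mm, a list of three; "roll": the turn about the tool's z in rad. A call has 1 to 10 rows; each row shifts and turns the commanded pose from where the row before left it, along the tool's axes as they then stand; what a row does not reach is not made up. A row lasts 1/12 s, in which the tool goes at most 41.7 mm and 7.16 degrees, less where a joint would pass 70% of its speed; a pose out of reach is approached as far as the arm can. A call is refused whole if a number of a shift passes 41.7 or a number of a turn 0.125, either way. A call with a gripper value outside its range is refused whole. OPENING is the opening, from 0 (shut) to 1 (fully open), set as the call begins (- or left out, the last holds). The fingers move at their own pace and stop on an object; the grip force is fixed at half the most. Time passes only in rows, so rows that do not move let the fingers close. It gives the time, the measured TCP pose, the force and the opening at its end, in the units of the state.
- manip.sense(): the state, without advancing time (a new reading comes with each control period).
- manip.read_camera(name): name is "scene" or "top"; returns the picture (384x512x3 uint8, blue, green, red); there is no depth.
- manip.get_calibration(name): a dict with "fx", "fy", "cx", "cy" (pixels), "world_from_camera" (4x4, takes a point from camera to world coordinates). Camera axes: x right, y down, z forward; pixel columns grow to the right and rows downward; lengths in m; the calibration is good to about 2 mm. A picture is of the moment at which its call begins. get_calibration takes no time and is no camera call.
- manip.sign_off(): hands the job in, once; it reports no verdict.
The state is a dict: "time_s": time; "q": joint angles; "qvel": joint speeds; "joint_efforts": joint torques, N m; "eef_pos": TCP position; "orientation": TCP orientation; "ft_force": force on the tool from outside, world axes, zero at the start; "wrist_torque": the same for the moment, N m; "finger_gap": opening from 0.0 (shut) to 1.0 (fully open).
Only numpy, scipy, OpenCV 4.12 (cv2) and the standard library are available. Lean on these libraries where they do the work, as an engineer would, in place of code of your own. Each camera call takes 0.05 s, during which the arm holds its last target. There are 200 camera calls.

## Working session

There is one attempt and no reset: what is moved stays moved. The work goes in short steps, Python scripts to look and compute and a shell command to move; the robot and the scene stay as the last step left them, time stands still between calls to the robot, and variables do not carry over. Pictures are saved under pics/ and viewed, about 8 in all and at most 12, crops included, and the job is handed in when it is done.

```bash
mkdir -p pics; python3 - <<'E'
from station import manip
import cv2,numpy as np
for n in("scene","top"):
    im=manip.read_camera(n); cv2.imwrite(f"pics/{n}0.png",im); 
    c=manip.get_calibration(n); print(n,c["fx"],c["fy"],c["cx"],c["cy"]);print(np.round(np.array(c["world_from_camera"]),4))
print(manip.sense())
E
ls
```

```text
scene 392.6906672272046 392.6906672272046 260.45938638722527 194.72321272873248
[[-0.7903  0.3669 -0.4907  1.0386]
 [ 0.6127  0.47   -0.6354  0.6564]
 [-0.0025 -0.8028 -0.5963  0.7121]
 [ 0.      0.      0.      1.    ]]
top 434.0487843301697 434.0487843301697 255.30655754796229 192.9345919356709
[[ 8.0000e-04 -9.8970e-01  1.4330e-01  3.3450e-01]
 [-9.9980e-01  2.1000e-03  2.0600e-02 -2.2300e-02]
 [-2.0700e-02 -1.4330e-01 -9.8950e-01  1.4962e+00]
 [ 0.0000e+00  0.0000e+00  0.0000e+00  1.0000e+00]]
{'time_s': 0.1, 'q': array([ 1.05556981e+00,  2.77069746e-01, -2.77800088e-02,  1.26800917e+00,
       -1.78941960e-05,  1.46740231e+00]), 'qvel': array([ 1.62200449e-05, -1.16110725e-03,  1.46836929e-03, -5.26200775e-04,
       -1.30358045e-03, -2.21397780e-04]), 'joint_efforts': array([ 1.74605452e-04, -4.46707284e+01,  2.96128678e+01,  8.48253141e-03,
       -8.74325269e-05,  9.28124138e-07]), 'eef_pos': array([0.2498307 , 0.57210159, 0.23024649]), 'orientation': array([ 2.04464021e-01,  9.78873536e-01, -9.85080205e-04, -3.05406450e-04]), 'ft_force': array([ 0.46042702, -0.12738582, -0.26767966]), 'wrist_torque': array([ 2.98458070e-02, -2.61552758e-05, -5.53068394e-03]), 'finger_gap': 1.0026533615525302}
pics
```

View pics/scene0.png

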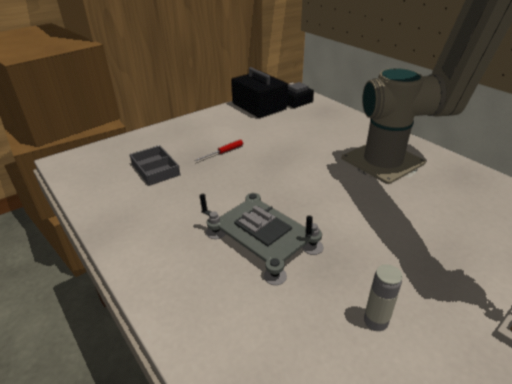

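View pics/top0.png

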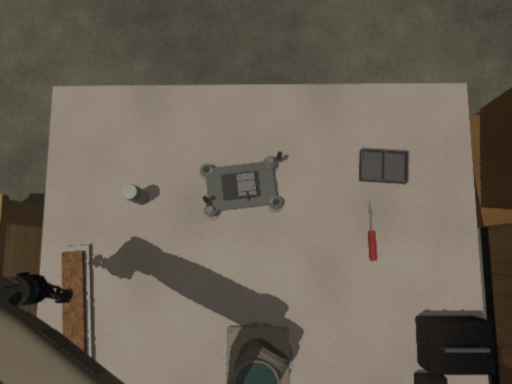

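The scene view shows the base at about (262,232), with black handles at (204,203) and (309,225). In the top view the base is at (241,187), with handles at (283,156) and (207,200). I'll enlarge both.

```bash
python3 - <<'E'
import cv2,numpy as np
a=cv2.imread("pics/scene0.png")[180:285,190:335]; b=cv2.imread("pics/top0.png")[140:225,190:300]
a=cv2.resize(a,(400,290),interpolation=cv2.INTER_CUBIC)
cv2.imwrite("pics/c0.png",np.vstack([cv2.resize(cv2.imread("pics/scene0.png")[185:280,195:327],(400*2,576),interpolation=3)[:, :]])[:576])
cv2.imwrite("pics/c1.png",cv2.resize(b,(770,595),interpolation=3))
E
```

```text
(no output)
```

View pics/c0.png

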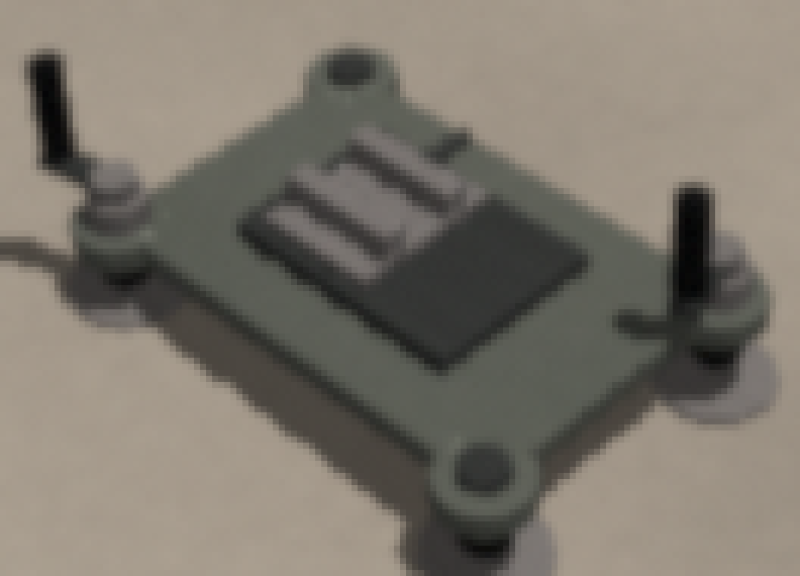

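View pics/c1.png

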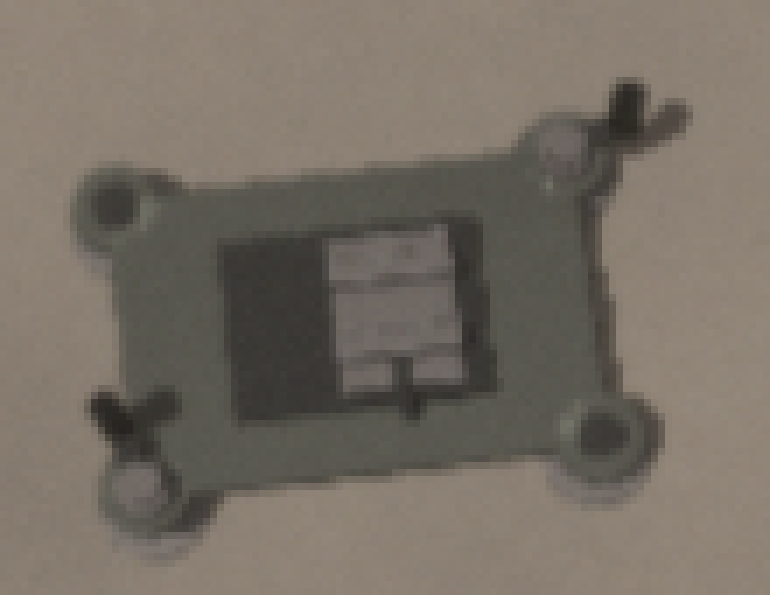

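The crops show jack hub A (top view, lower left, at (209.7,209.3)) and hub B (upper right, at (270.7,161.1)), each with its handle. Scene-left is B and scene-right is A. Next I triangulate.

```bash
cat >h.py <<'E'
from station import manip
import cv2,numpy as np
from scipy.optimize import least_squares
C={n:manip.get_calibration(n) for n in("scene","top")}
def ray(n,p):
    c=C[n];T=np.array(c["world_from_camera"]);d=T[:3,:3]@[(p[0]-c["cx"])/c["fx"],(p[1]-c["cy"])/c["fy"],1]
    return T[:3,3],d/np.linalg.norm(d)
def onz(n,p,z):
    o,d=ray(n,p);return o+d*(z-o[2])/d[2]
def tri(p,q):
    A=[];b=[]
    for n,u in(("scene",p),("top",q)):
        o,d=ray(n,u);P=np.eye(3)-np.outer(d,d);A.append(P);b.append(P@o)
    x=np.linalg.lstsq(np.vstack(A),np.hstack(b),rcond=None)[0]
    return x,[1e3*np.linalg.norm(P@x-c) for P,c in zip(A,b)]
def blobs(im,box,th):
    x0,y0,x1,y1=box;g=im[y0:y1,x0:x1].max(2)
    n,l,s,c=cv2.connectedComponentsWithStats((g<th).astype(np.uint8))
    return [(np.round(c[i]+[x0,y0],1),s[i].tolist()) for i in range(1,n) if s[i,4]>5]
E
python3 - <<'E'
from h import *
S=cv2.imread("pics/scene0.png");T=cv2.imread("pics/top0.png")
for th in(30,45):
    print(th,"S",blobs(S,(195,185,327,280),th)); print("T",blobs(T,(190,140,300,225),th+12))
np.set_printoptions(precision=4,suppress=True)
top=lambda x,y:(190+x/7,140+y/7); sc=lambda x,y:(195+x/6.06,185+y/6.06)
for k,t,s in(("A",(138,485),(727,250)),("B",(565,148),(115,180)),("c",(603,433),(350,68)),("d",(115,205),(485,465))):
    print(k,tri(sc(*s),top(*t)),onz("top",top(*t),.07),onz("scene",sc(*s),.07))
for k,t,s in(("hA top",(105,402),(693,190)),("hA bot",(130,425),(690,300)),("hB top",(628,88),(45,58)),("hB bot",(620,128),(57,160))):
    print(k,tri(sc(*s),top(*t)))
E
```

```text
30 S [(array([203.1, 202.9]), [6, 10, 5, 17, 55]), (array([308.4, 226.6]), [111, 32, 6, 19, 84]), (array([215.7, 230.6]), [18, 45, 6, 2, 9]), (array([312.5, 243.5]), [115, 57, 6, 4, 13]), (array([274.6, 274.8]), [76, 89, 8, 3, 15])]
T []
45 S [(array([203.2, 203.4]), [6, 10, 6, 18, 67]), (array([308.6, 227.8]), [110, 32, 8, 24, 119]), (array([252.1, 234.2]), [40, 38, 36, 23, 72]), (array([215.8, 230.2]), [17, 43, 9, 5, 25]), (array([279. , 236.1]), [81, 49, 7, 5, 7]), (array([312., 243.]), [113, 56, 9, 5, 28]), (array([274.2, 274.4]), [75, 88, 9, 4, 30])]
T [(array([278.7, 156.1]), [87, 12, 4, 8, 24]), (array([255.4, 177.2]), [65, 35, 2, 5, 9]), (array([256.8, 187.4]), [66, 46, 3, 4, 8]), (array([248.6, 196.6]), [58, 55, 3, 4, 8]), (array([208.3, 199.9]), [14, 57, 10, 8, 42])]
A (array([0.4859, 0.1589, 0.0713]), [np.float64(1.0270350987320453), np.float64(1.0270350987322558)]) [0.4868 0.1583 0.07  ] [0.4841 0.1586 0.07  ]
B (array([ 0.6509, -0.0443,  0.0597]), [np.float64(0.09285275431619706), np.float64(0.09285275431552334)]) [ 0.6487 -0.0442  0.07  ] [ 0.657  -0.0331  0.07  ]
c (array([ 0.5132, -0.0615,  0.0465]), [np.float64(1.162242161224267), np.float64(1.1622421612237805)]) [ 0.5111 -0.0616  0.07  ] [ 0.531  -0.0352  0.07  ]
d (array([0.6255, 0.1747, 0.0491]), [np.float64(0.5537997431871113), np.float64(0.5537997431866711)]) [0.6216 0.1715 0.07  ] [0.6381 0.1903 0.07  ]
hA top (array([0.5183, 0.1676, 0.1253]), [np.float64(0.8852480894184309), np.float64(0.8852480894189048)])
hA bot (array([0.5142, 0.1652, 0.0645]), [np.float64(2.6939372429335555), np.float64(2.6939372429337203)])
hB top (array([ 0.6654, -0.0718,  0.1159]), [np.float64(1.8430680426407766), np.float64(1.8430680426405748)])
hB bot (array([ 0.662 , -0.0717,  0.0585]), [np.float64(1.1672232816624215), np.float64(1.167223281662879)])
```

```bash
python3 -m handwheel '{"slide":[[-31,-20,2],[-31,-20,2],[-31,-20,2],[-31,-20,2],[-31,-20,2],[-31,-20,2],[-31,-20,2],[-31,-20,2],[-31,-20,2],[-31,-20,2]],"roll":[0,0,0,0,0,0,0,0,0,0]}' 0
python3 -m handwheel '{"slide":[[-32,-21,5],[-32,-21,5],[-31,-21,5],[0,0,5],[0,0,0]],"roll":[0,0,0,0,0]}'
python3 - <<'E'
from h import *
S=manip.read_camera("scene");T=manip.read_camera("top")
cv2.imwrite("pics/s1.png",S);cv2.imwrite("pics/t1.png",T)
s=manip.sense();p=s["eef_pos"];a=np.degrees(2*np.arctan2(s["orientation"][1],s["orientation"][0]));print(p,a,s["q"],s["time_s"])
print(onz("top",(131,191),.15),onz("scene",(379,320),0))
E
```

```text
time_s: 0.93
eef_pos: [0.4545, 0.2636, 0.2109]
orientation: [0.204, 0.979, -0.0, -0.0]
ft_force: [0.6, -0.7, 0.7]
finger_gap: 0.0
time_s: 1.35
eef_pos: [0.5158, 0.1678, 0.1897]
orientation: [0.206, 0.978, -0.0, -0.001]
ft_force: [-0.7, 0.6, -0.3]
finger_gap: 0.005
[0.5151273  0.16974823 0.1906904 ] 156.39577046930722 [ 1.98843511e-01  1.57622541e-01 -2.63134074e-01  1.15199338e+00
  5.06150430e-04  6.10814539e-01] 1.45
[0.53654577 0.39805499 0.15      ] [0.52763128 0.40567379 0.        ]
```

```bash
python3 - <<'E'
import cv2,numpy as np
a=cv2.imread("pics/s1.png")[130:260,240:370]; b=cv2.imread("pics/t1.png")[140:240,160:260]
cv2.imwrite("pics/c2.png",np.hstack([cv2.resize(a,(400,400),interpolation=3),cv2.resize(b,(400,400),interpolation=3)]))
E
```

```text
(no output)
```

View pics/c2.png

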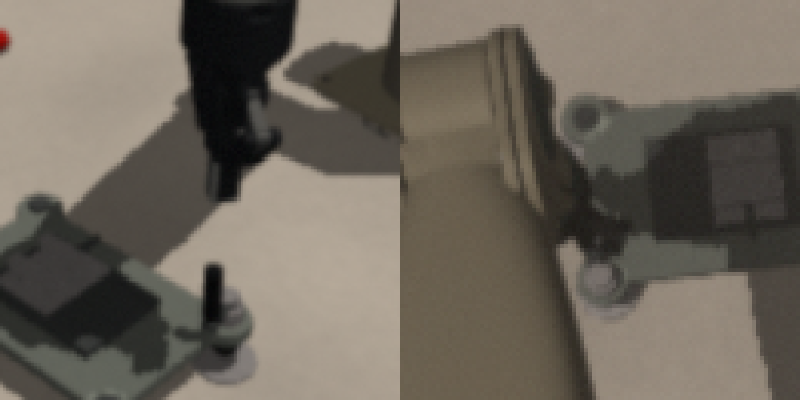

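The fingertips hang over handle A: tip at scene px (312,194), handle top at (309,217). Next is a probe downwards.

```bash
f(){ grep -E "eef_pos|ft_force" | tr '\n' ' '; echo; }
python3 -m handwheel '{"slide":[[0,0,12],[0,0,12],[0,0,12],[0,0,12],[0,0,6],[0,0,3],[0,0,0],[0,0,0]],"roll":[0,0,0,0,0,0,0,0]}'|f
python3 -m handwheel '{"slide":[[0,0,1.5]],"roll":[0]}'|f
python3 -m handwheel '{"slide":[[0,0,1.5]],"roll":[0]}'|f
python3 -m handwheel '{"slide":[[0,0,1.5]],"roll":[0]}'|f
python3 -m handwheel '{"slide":[[0,0,1.5]],"roll":[0]}'|f
python3 -m handwheel '{"slide":[[0,0,1.5]],"roll":[0]}'|f
```

```text
eef_pos: [0.516, 0.1699, 0.1342] ft_force: [0.3, 0.0, -1.1] 
eef_pos: [0.5168, 0.1699, 0.1336] ft_force: [-0.3, -1.1, 0.5] 
eef_pos: [0.5168, 0.1698, 0.1321] ft_force: [0.4, -0.1, -0.4] 
eef_pos: [0.5166, 0.1697, 0.1303] ft_force: [-0.6, 0.0, 0.1] 
eef_pos: [0.5164, 0.1696, 0.1286] ft_force: [0.4, -1.4, 0.5] 
eef_pos: [0.5162, 0.1696, 0.1269] ft_force: [0.9, -0.4, 0.3]
```

```bash
f(){ grep -E "eef_pos|ft_force" | tr '\n' ' '; echo; }
python3 -m handwheel '{"slide":[[0,0,1.5]],"roll":[0]}'|f
python3 -m handwheel '{"slide":[[0,0,1.5]],"roll":[0]}'|f
python3 -m handwheel '{"slide":[[0,0,1.5]],"roll":[0]}'|f
python3 -m handwheel '{"slide":[[0,0,1.5]],"roll":[0]}'|f
python3 -m handwheel '{"slide":[[0,0,1.5]],"roll":[0]}'|f
python3 -m handwheel '{"slide":[[0,0,1]],"roll":[0]}'|f
python3 -m handwheel '{"slide":[[0,0,1]],"roll":[0]}'|f
```

```text
eef_pos: [0.5161, 0.1696, 0.1252] ft_force: [-0.7, -0.6, 0.3] 
eef_pos: [0.516, 0.1696, 0.1237] ft_force: [-0.8, 0.4, 2.3] 
eef_pos: [0.5157, 0.17, 0.1225] ft_force: [-2.7, 1.2, 5.3] 
eef_pos: [0.5152, 0.1699, 0.1211] ft_force: [-4.3, 1.2, 5.7] 
eef_pos: [0.515, 0.1699, 0.1196] ft_force: [-4.0, -0.0, 5.8] 
eef_pos: [0.5148, 0.17, 0.1185] ft_force: [-3.3, 0.4, 6.8] 
eef_pos: [0.5148, 0.17, 0.118] ft_force: [-6.0, 0.5, 12.3]
```

```bash
f(){ grep -E "eef_pos|ft_force" | tr '\n' ' '; echo; }
python3 -m handwheel '{"slide":[[0,0,-20],[0,0,-20],[-29.2,-20.3,0],[-29.2,-20.3,0],[-29.2,-20.3,0],[-29.2,-20.3,0],[-29.2,-20.3,0],[-29.2,-20.3,0],[-29.2,-20.3,0],[-29.2,-20.3,0]],"roll":[0,0,0,0,0,0,0,0,0,0]}'|f
python3 -m handwheel '{"slide":[[0,0,0],[0,0,15],[0,0,10],[0,0,4],[0,0,0],[0,0,0]],"roll":[0,0,0,0,0,0]}'|f
python3 -m handwheel '{"slide":[[0,0,1.5]],"roll":[0]}'|f
python3 -m handwheel '{"slide":[[0,0,1.5]],"roll":[0]}'|f
python3 -m handwheel '{"slide":[[0,0,1.5]],"roll":[0]}'|f
python3 -m handwheel '{"slide":[[0,0,1.5]],"roll":[0]}'|f
python3 -m handwheel '{"slide":[[0,0,1.5]],"roll":[0]}'|f
python3 -c "
from h import *
cv2.imwrite('pics/s2.png',manip.read_camera('scene'))"
```

```text
eef_pos: [0.6658, -0.0744, 0.157] ft_force: [0.1, 1.1, 0.1] 
eef_pos: [0.6644, -0.072, 0.1278] ft_force: [-0.1, -0.1, -0.4] 
eef_pos: [0.6655, -0.0722, 0.1276] ft_force: [0.6, 0.4, -0.1] 
eef_pos: [0.6657, -0.0724, 0.1262] ft_force: [0.6, -0.2, -0.6] 
eef_pos: [0.6656, -0.0725, 0.1245] ft_force: [0.7, 0.5, 0.8] 
eef_pos: [0.6654, -0.0726, 0.1227] ft_force: [0.1, -0.1, 0.3] 
eef_pos: [0.6652, -0.0727, 0.121] ft_force: [-0.2, -0.1, -1.0]
```

```bash
f(){ grep -E "eef_pos|ft_force" | tr '\n' ' '; echo; }
python3 -m handwheel '{"slide":[[0,0,1]],"roll":[0]}'|f
python3 -m handwheel '{"slide":[[0,0,1]],"roll":[0]}'|f
python3 -m handwheel '{"slide":[[0,0,1]],"roll":[0]}'|f
python3 -m handwheel '{"slide":[[0,0,1]],"roll":[0]}'|f
python3 -m handwheel '{"slide":[[0,0,1]],"roll":[0]}'|f
```

```text
eef_pos: [0.6651, -0.0727, 0.1198] ft_force: [0.1, -0.4, -0.5] 
eef_pos: [0.6652, -0.0727, 0.1188] ft_force: [-0.4, -0.2, 0.2] 
eef_pos: [0.6652, -0.0728, 0.1178] ft_force: [-0.8, -0.3, -0.2] 
eef_pos: [0.6651, -0.0727, 0.1167] ft_force: [-0.2, -0.0, 0.2] 
eef_pos: [0.6651, -0.0727, 0.1157] ft_force: [-0.2, 1.4, -0.1]
```

```bash
python3 - <<'E'
import cv2,numpy as np
cv2.imwrite("pics/c3.png",cv2.resize(cv2.imread("pics/s2.png")[165:275,190:340],(750,550),interpolation=3))
E
```

```text
(no output)
```

View pics/c3.png

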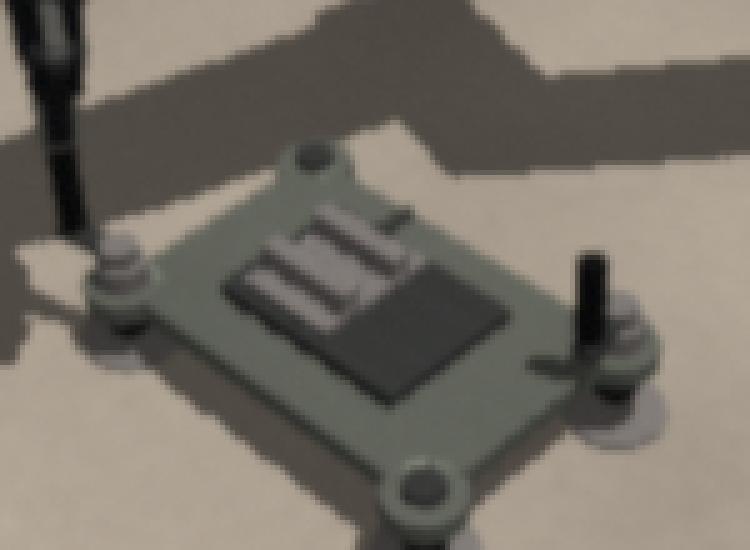

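The closed fingers sit right on the handle B line (crop (62,145)), with no contact yet. Lower on.

```bash
f(){ grep -E "eef_pos|ft_force" | tr '\n' ' '; echo; }
python3 -m handwheel '{"slide":[[0,0,1]],"roll":[0]}'|f
python3 -m handwheel '{"slide":[[0,0,1]],"roll":[0]}'|f
python3 -m handwheel '{"slide":[[0,0,1]],"roll":[0]}'|f
python3 -m handwheel '{"slide":[[0,0,1]],"roll":[0]}'|f
python3 -m handwheel '{"slide":[[0,0,0.7]],"roll":[0]}'|f
```

```text
eef_pos: [0.6652, -0.0728, 0.1147] ft_force: [0.5, -0.5, 1.2] 
eef_pos: [0.6656, -0.0729, 0.1143] ft_force: [0.2, -0.4, 3.2] 
eef_pos: [0.6659, -0.073, 0.1137] ft_force: [-0.8, -0.2, 5.6] 
eef_pos: [0.6663, -0.0732, 0.1133] ft_force: [-0.2, -0.8, 7.2] 
eef_pos: [0.6665, -0.0733, 0.113] ft_force: [-0.3, -1.5, 8.4]
```

Contact at B is solid from 0.1148, and at A it was about 0.1238 with rock-through to 0.1185. That gives b about 5.4 mm short and a about 3.2 mm short, so 0.9 and 0.53 turns. Next I engage crank B with the fingers tangential.

```bash
f(){ tr '\n' ' '; echo; }
python3 -m handwheel '{"slide":[[0,0,-20],[0,0,-19],[0,0,0],[0,0,0],[0,0,0],[0,0,0],[0,0,0],[0,0,0],[0,0,0],[0,0,0]],"roll":[0,0,-0.1153,-0.1153,-0.1153,-0.1153,-0.1153,-0.1153,-0.1153,-0.1153]}' 0.55|f
python3 -m handwheel '{"slide":[[0,0,0],[0,0,0],[0,0,0],[0,0,0],[0,0,0],[0,0,0],[0,0,0],[0,0,0]],"roll":[-0.1153,-0.1153,-0.1153,-0.1153,-0.1153,-0.1153,-0.1153,-0.1153]}'|f
python3 -m handwheel '{"slide":[[0,0,0],[0,0,0],[0,0,0],[0,0,0],[0,0,0],[0,0,0],[0,0,0],[0,0,0],[0,0,0]],"roll":[-0.1153,-0.1153,-0.1153,-0.1153,-0.1153,-0.1153,-0.1153,-0.1153,0]}'|f
python3 - <<'E'
from h import *
s=manip.sense();print(s["eef_pos"],np.degrees(2*np.arctan2(s["orientation"][1],s["orientation"][0])),s["q"],s["finger_gap"])
S=manip.read_camera("scene");T=manip.read_camera("top")
print(blobs(S,(240,185,327,280),45))
cv2.imwrite("pics/c4.png",np.hstack([cv2.resize(S[140:260,180:300],(400,400),interpolation=3),cv2.resize(T[120:220,230:330],(400,400),interpolation=3)]))
E
```

```text
time_s: 6.58 eef_pos: [0.6648, -0.0726, 0.1497] orientation: [-0.255, 0.967, 0.0, -0.0] ft_force: [-0.2, 0.3, -0.7] finger_gap: 0.551 
time_s: 7.25 eef_pos: [0.6648, -0.0726, 0.1497] orientation: [-0.659, 0.752, 0.0, -0.0] ft_force: [0.1, -0.3, -0.3] finger_gap: 0.55 
time_s: 8.0 eef_pos: [0.6648, -0.0726, 0.1497] orientation: [0.924, -0.382, -0.0, -0.0] ft_force: [-0.5, 0.1, 0.4] finger_gap: 0.547 
[ 0.66481154 -0.0725619   0.14969301] -44.93773562077437 [-2.05390091e-01  4.01896616e-01 -2.79509214e-02  1.14173149e+00
  1.74906957e-04 -2.56267137e+00] 0.5470338801021747
[(array([307.8, 227.3]), [65, 32, 7, 21, 114]), (array([253.8, 235.6]), [0, 41, 28, 20, 52]), (array([312.2, 243.3]), [69, 57, 7, 4, 24]), (array([274.2, 274.6]), [30, 88, 9, 4, 26])]
```

View pics/c4.png

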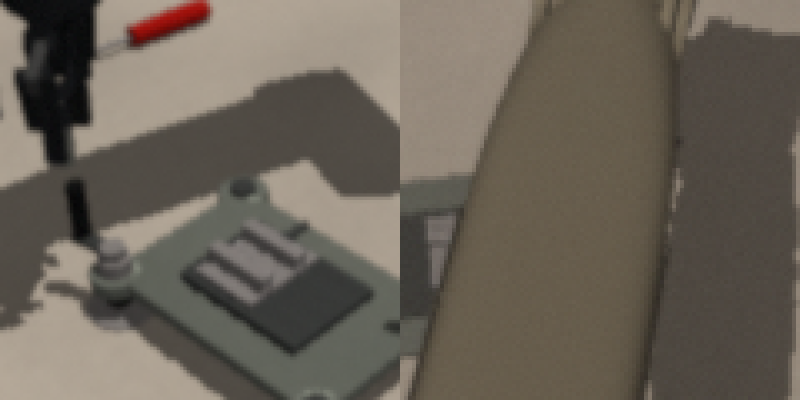

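```bash
python3 - <<'E'
from h import *
T=np.linalg.inv(np.array(C["scene"]["world_from_camera"]));c=C["scene"]
def pr(P):
    v=T[:3,:3]@np.array(P)+T[:3,3];u=np.array([c["fx"]*v[0]/v[2]+c["cx"],c["fy"]*v[1]/v[2]+c["cy"]]);return np.round(u,1),np.round((u-[180,140])*400/120)
y=np.array([-.707,-.707,0])*.0235
p=np.array([.6648,-.0726,.1497]);x=np.array([.707,-.707,0])*.011
for q in(p,p+y,p-y,p-y+x,p-y-x,[.6635,-.0717,.1148],[.6635,-.0717,.0648],[.6509,-.0443,.064]):print(pr(q))
S=cv2.imread("pics/s2.png")
E
```

```text
(array([200.5, 183.4]), array([ 68., 145.]))
(array([202.8, 178.1]), array([ 76., 127.]))
(array([198.2, 188.8]), array([ 61., 163.]))
(array([193.8, 188.5]), array([ 46., 162.]))
(array([202.5, 189.1]), array([ 75., 164.]))
(array([202.4, 194.6]), array([ 75., 182.]))
(array([204.2, 209.8]), array([ 81., 233.]))
(array([213.8, 213.4]), array([113., 245.]))
```

Projections agree with the picture, so the fingers straddle the handle. Lower them and narrow the gap.

```bash
f(){ tr '\n' ' '; echo; }
python3 -m handwheel '{"slide":[[-1.5,0,15],[0,0,15],[0,0,15],[0,0,13],[0,0,10],[0,0,0],[0,0,0]],"roll":[0,0,0,0,0,0,0]}'|f
python3 -m handwheel '{"slide":[[0,0,0],[0,0,0],[0,0,0],[0,0,0]],"roll":[0,0,0,0]}' 0.25|f
python3 -c "
from h import *
S=manip.read_camera('scene');cv2.imwrite('pics/c5.png',cv2.resize(S[165:265,180:300],(600,500),interpolation=3))"
```

```text
time_s: 8.68 eef_pos: [0.6635, -0.0715, 0.0814] orientation: [0.924, -0.383, -0.001, 0.0] ft_force: [0.0, 0.5, 1.4] finger_gap: 0.547 
time_s: 9.02 eef_pos: [0.6647, -0.0718, 0.083] orientation: [0.924, -0.383, 0.001, -0.0] ft_force: [0.1, 0.2, -0.1] finger_gap: 0.249
```

View pics/c5.png

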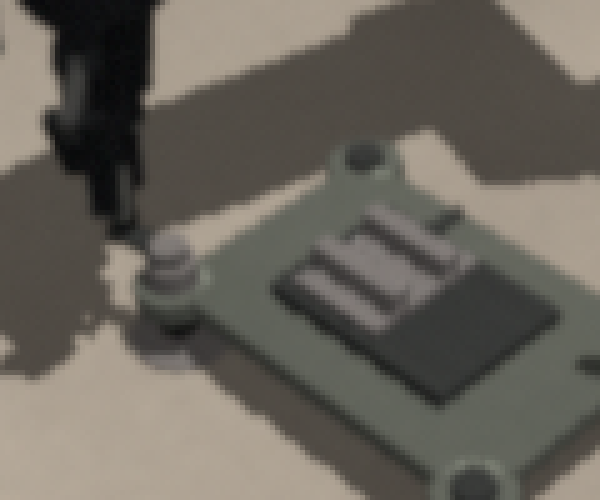

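```bash
f(){ tr '\n' ' '; echo; }
python3 -m handwheel '{"slide":[[-1.23,2.89,0],[-1.23,2.89,0],[-1.23,2.89,0],[-1.23,2.89,0],[-1.23,2.89,0]],"roll":[0.1047,0.1047,0.1047,0.1047,0.1047]}'|f
python3 -m handwheel '{"slide":[[-1.23,2.89,0],[-1.23,2.89,0],[-1.23,2.89,0],[-1.23,2.89,0],[-1.23,2.89,0]],"roll":[0.1047,0.1047,0.1047,0.1047,0.1047]}'|f
python3 -c "
from h import *
S=manip.read_camera('scene');cv2.imwrite('pics/c6.png',cv2.resize(S[165:265,180:300],(600,500),interpolation=3))
p=manip.sense()['eef_pos'];v=p[:2]-[.6509,-.0443];print(p,np.hypot(*v),np.degrees(np.arctan2(v[1],v[0])))"
```

```text
time_s: 9.48 eef_pos: [0.6505, -0.0742, 0.0832] orientation: [0.792, -0.611, 0.001, -0.001] ft_force: [2.6, 1.1, 0.8] finger_gap: 0.248 
time_s: 9.9 eef_pos: [0.6366, -0.0694, 0.0838] orientation: [-0.606, 0.795, -0.002, 0.002] ft_force: [2.7, -0.3, 1.9] finger_gap: 0.249 
[ 0.63579924 -0.06908579  0.08372441] 0.02902357912982026 -121.35189495832326
```

View pics/c6.png

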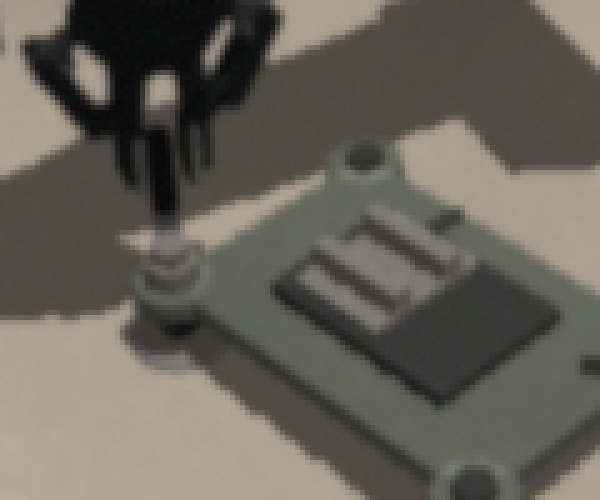

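The handle at crop (165,170) has moved round between the fingers with about 2.7 N, so the crank turns. Continuing.

```bash
f(){ tr '\n' ' '; echo; }
python3 -m handwheel '{"slide":[[-1.23,2.89,0],[-1.23,2.89,0],[-1.23,2.89,0],[-1.23,2.89,0],[-1.23,2.89,0],[-1.23,2.89,0],[-1.23,2.89,0],[-1.23,2.89,0],[-1.23,2.89,0],[-1.23,2.89,0]],"roll":[0.1047,0.1047,0.1047,0.1047,0.1047,0.1047,0.1047,0.1047,0.1047,0.1047]}'|f
python3 -m handwheel '{"slide":[[-1.23,2.89,0],[-1.23,2.89,0],[-1.23,2.89,0],[-1.23,2.89,0],[-1.23,2.89,0],[-1.23,2.89,0],[-1.23,2.89,0],[-1.23,2.89,0],[-1.23,2.89,0],[-1.23,2.89,0]],"roll":[0.1047,0.1047,0.1047,0.1047,0.1047,0.1047,0.1047,0.1047,0.1047,0.1047]}'|f
python3 -c "
from h import *
s=manip.sense();p=s['eef_pos'];v=p[:2]-[.6509,-.0443];print(p,np.hypot(*v),np.degrees(np.arctan2(v[1],v[0])),s['q'][5])"
```

```text
time_s: 10.78 eef_pos: [0.6227, -0.0428, 0.0832] orientation: [-0.129, 0.992, -0.001, 0.001] ft_force: [0.7, -2.2, 2.1] finger_gap: 0.252 
time_s: 11.62 eef_pos: [0.638, -0.0179, 0.0823] orientation: [0.384, 0.923, -0.001, -0.0] ft_force: [-1.6, -1.2, 2.0] finger_gap: 0.247 
[ 0.63801903 -0.01787009  0.08229028] 0.029401692561929156 115.98290694140053 0.6606307659928363
```

```bash
f(){ tr '\n' ' '; echo; }
python3 -m handwheel '{"slide":[[-1.23,2.89,0],[-1.23,2.89,0],[-1.23,2.89,0],[-1.23,2.89,0],[-1.23,2.89,0],[-1.23,2.89,0],[-1.23,2.89,0],[-1.23,2.89,0],[-1.23,2.89,0],[-1.23,2.89,0]],"roll":[0.1047,0.1047,0.1047,0.1047,0.1047,0.1047,0.1047,0.1047,0.1047,0.1047]}'|f
python3 -m handwheel '{"slide":[[-1.23,2.89,0],[-1.23,2.89,0],[-1.23,2.89,0],[-1.23,2.89,0],[-1.23,2.89,0],[-1.23,2.89,0],[-1.23,2.89,0],[-1.23,2.89,0],[-1.23,2.89,0],[-1.23,2.89,0]],"roll":[0.1047,0.1047,0.1047,0.1047,0.1047,0.1047,0.1047,0.1047,0.1047,0.1047]}'|f
python3 -m handwheel '{"slide":[[-1.35,2.85,0],[-1.4,2.8,0],[-1.5,2.75,0],[-1.55,2.7,0],[-1.6,2.7,0],[0,0,0]],"roll":[0.05,0.05,0.05,0.05,0.05,0]}'|f
python3 -c "
from h import *
s=manip.sense();p=s['eef_pos'];v=p[:2]-[.6509,-.0443];print(p,np.hypot(*v),np.degrees(np.arctan2(v[1],v[0])),s['q'][5],np.degrees(2*np.arctan2(s['orientation'][1],s['orientation'][0])))"
```

```text
time_s: 12.45 eef_pos: [0.6673, -0.0194, 0.0819] orientation: [0.794, 0.608, -0.001, -0.001] ft_force: [-3.0, 0.4, 1.7] finger_gap: 0.252 
time_s: 13.28 eef_pos: [0.6807, -0.0461, 0.0823] orientation: [0.992, 0.13, -0.0, -0.001] ft_force: [0.0, 2.3, 2.7] finger_gap: 0.252 
time_s: 13.78 eef_pos: [0.6762, -0.0613, 0.0826] orientation: [1.0, 0.007, 0.0, -0.001] ft_force: [0.3, 2.4, 1.9] finger_gap: 0.25 
[ 0.67621413 -0.06128535  0.08258848] 0.030484547477418678 -33.860940008773866 2.9422424800879083 0.7517590373513329
```

Crank B has been led about 325° (about 5.4 mm). Release it, lift, move to A and roll.

```bash
f(){ tr '\n' ' '; echo; }
python3 -m handwheel '{"slide":[[0,0,0],[0,0,0],[0,0,-15],[0,0,-27],[0,0,-26],[0,0,0]],"roll":[0,0,0,0,0,0]}' 0.4|f
python3 -m handwheel '{"slide":[[-19.7,-28.8,0],[-19.7,-28.8,0],[-19.7,-28.8,0],[-19.7,-28.8,0],[-19.7,-28.8,0],[-19.7,-28.8,0],[-19.7,-28.8,0],[-19.7,-28.8,0],[0,0,0]],"roll":[0,0,0,0,0,0,0,0,0]}'|f
python3 -m handwheel '{"slide":[[0,0,0],[0,0,0],[0,0,0],[0,0,0],[0,0,0],[0,0,0],[0,0,0],[0,0,0],[0,0,0],[0,0,0]],"roll":[-0.1206,-0.1206,-0.1206,-0.1206,-0.1206,-0.1206,-0.1206,-0.1206,-0.1206,-0.1206]}' 0.55|f
python3 -m handwheel '{"slide":[[0,0,0],[0,0,0],[0,0,0],[0,0,0],[0,0,0],[0,0,0],[0,0,0],[0,0,0],[0,0,0],[0,0,0]],"roll":[-0.1206,-0.1206,-0.1206,-0.1206,-0.1206,-0.1206,-0.1206,-0.1206,-0.1206,-0.1206]}'|f
python3 -m handwheel '{"slide":[[0,0,0],[0,0,0],[0,0,0],[0,0,0],[0,0,0],[0,0,0],[0,0,0],[0,0,0],[0,0,0],[0,0,0]],"roll":[-0.1206,-0.1206,-0.1206,-0.1206,-0.1206,-0.1206,-0.1206,-0.1206,-0.1206,-0.1206]}'|f
python3 -m handwheel '{"slide":[[0,0,0],[0,0,0]],"roll":[-0.1206,0]}'|f
python3 - <<'E'
from h import *
s=manip.sense();print(s["eef_pos"],np.degrees(2*np.arctan2(s["orientation"][1],s["orientation"][0]))%360,s["q"][[0,5]])
S=manip.read_camera("scene");T=manip.read_camera("top")
cv2.imwrite("pics/s7.png",S);cv2.imwrite("pics/t7.png",T)
print(blobs(S,(195,185,230,230),45),blobs(S,(290,195,327,262),45));print(blobs(T,(190,140,300,225),57))
cv2.imwrite("pics/c7.png",np.hstack([cv2.resize(S[150:270,190:340],(500,400),interpolation=3),cv2.resize(T[130:230,250:325],(300,400),interpolation=3)]))
E
```

```text
time_s: 14.28 eef_pos: [0.6801, -0.0627, 0.1562] orientation: [1.0, 0.007, 0.005, 0.001] ft_force: [1.9, -1.0, 2.0] finger_gap: 0.401 
time_s: 15.03 eef_pos: [0.5114, 0.1196, 0.1505] orientation: [0.999, 0.044, -0.003, -0.018] ft_force: [0.0, 0.9, 0.0] finger_gap: 0.401 
time_s: 15.87 eef_pos: [0.5167, 0.1176, 0.1511] orientation: [0.797, 0.604, 0.009, -0.015] ft_force: [-0.9, -0.4, 0.6] finger_gap: 0.55 
time_s: 16.7 eef_pos: [0.5167, 0.1176, 0.1511] orientation: [0.314, 0.949, 0.016, -0.007] ft_force: [0.5, 0.0, 0.1] finger_gap: 0.551 
time_s: 17.53 eef_pos: [0.5167, 0.1177, 0.1511] orientation: [-0.28, 0.96, 0.017, 0.003] ft_force: [-0.1, -0.2, -0.2] finger_gap: 0.549 
time_s: 17.7 eef_pos: [0.5166, 0.1177, 0.1511] orientation: [-0.335, 0.942, 0.017, 0.004] ft_force: [-0.7, 0.6, 0.2] finger_gap: 0.546 
[0.51660268 0.11767222 0.15110014] 219.1467032700106 [ 0.08237956 -0.60086352]
[(array([201.8, 205.9]), [4, 12, 7, 18, 74]), (array([227.4, 219. ]), [31, 32, 4, 5, 9]), (array([216. , 228.3]), [16, 42, 10, 3, 23])] [(array([309.1, 228.5]), [16, 23, 7, 21, 108]), (array([291.1, 228.2]), [0, 31, 4, 5, 15]), (array([312.2, 244.8]), [19, 48, 8, 5, 28])]
[(array([274.5, 151.7]), [83, 9, 4, 6, 18]), (array([251.5, 188.7]), [32, 20, 59, 51, 1237])]
```

View pics/c7.png

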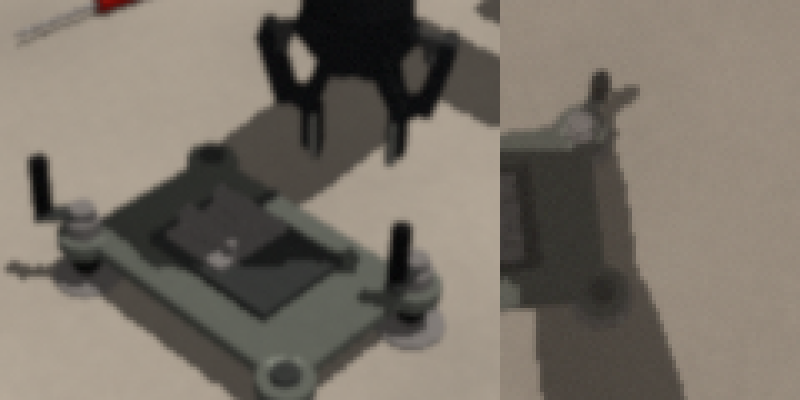

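The lift is clear and the base looks level. But at the wrist limit the translation was cut short and left a 2° tool tilt. I'll work out the shift to handle A (scene blob (309.1,228.5)) in the present tool axes.

```bash
python3 - <<'E'
from h import *
from scipy.spatial.transform import Rotation as Ro
np.set_printoptions(precision=4,suppress=True)
s=manip.sense();R=Ro.from_quat(s["orientation"]).as_matrix();print(R)
h=onz("scene",(309.1,228.5),.0945);h0=onz("scene",(308.6,227.8),.0945+.0034);print(h,h0)
hub=tri((190+420/500*150,150+262/400*120),(209.7,209.3))[0];print("hub",hub)
# handle mid B
print("B",tri((201.8,205.9-.5),(250+100*.25,130+87*.25)), onz("scene",(201.8,205.5),.0945))
for t in ([.5135,.1685,.155],h*[1,1,0]+[0,0,.155]): print(1e3*R.T@(np.array(t)-s["eef_pos"]))
print("down",1e3*R.T@np.array([0,0,-.068]))
E
```

```text
[[-0.7788 -0.6272 -0.0032]
 [-0.6269  0.7783  0.0354]
 [-0.0197  0.0296 -0.9994]]
[0.5218 0.1749 0.0945] [0.5239 0.175  0.0979]
hub [0.4856 0.1608 0.0649]
B (array([ 0.6754, -0.0583,  0.0936]), [np.float64(0.21534742185614883), np.float64(0.21534742185457742)]) [ 0.6763 -0.0571  0.0945]
[-29.525   41.415   -2.0125]
[-40.0096  41.1789  -1.8128]
down [ 1.3394 -2.0103 67.9571]
```

```bash
f(){ tr '\n' ' '; echo; }
python3 -m handwheel '{"slide":[[-14.6,20.2,0.9],[-14.6,20.2,0.9],[0,0,0],[0.4,-0.6,20],[0.4,-0.6,20],[0.3,-0.5,15],[0.2,-0.2,10],[0,0,0],[0,0,0]],"roll":[0,0,0,0,0,0,0,0,0]}'|f
python3 -m handwheel '{"slide":[[0,0,0],[0,0,0],[0,0,0],[0,0,0]],"roll":[0,0,0,0]}' 0.25|f
python3 -m handwheel '{"slide":[[1.43,-2.8,0],[1.43,-2.8,0],[1.43,-2.8,0],[1.43,-2.8,0],[1.43,-2.8,0],[1.43,-2.8,0]],"roll":[0.1047,0.1047,0.1047,0.1047,0.1047,0.1047]}'|f
python3 -c "
from h import *
S=manip.read_camera('scene');cv2.imwrite('pics/c8.png',cv2.resize(S[165:265,220:340],(600,500),interpolation=3))
s=manip.sense();p=s['eef_pos'];v=p[:2]-[.4840,.160];print(p,np.hypot(*v),np.degrees(np.arctan2(v[1],v[0])),s['q'])"
```

```text
time_s: 18.55 eef_pos: [0.5131, 0.1676, 0.086] orientation: [-0.333, 0.943, 0.017, 0.004] ft_force: [-0.8, 0.6, -0.5] finger_gap: 0.55 
time_s: 18.88 eef_pos: [0.5141, 0.1681, 0.0872] orientation: [-0.334, 0.942, 0.017, 0.005] ft_force: [-0.3, 0.8, 0.4] finger_gap: 0.25 
time_s: 19.38 eef_pos: [0.513, 0.1504, 0.0866] orientation: [-0.024, 1.0, 0.019, -0.0] ft_force: [0.7, 2.2, 1.8] finger_gap: 0.249 
[0.51275346 0.1498092  0.08650685] 0.030505965142122962 -19.5153484927472 [ 0.14264138  0.23433122 -0.41090958  0.92228408  0.03742507  0.09818622]
```

View pics/c8.png

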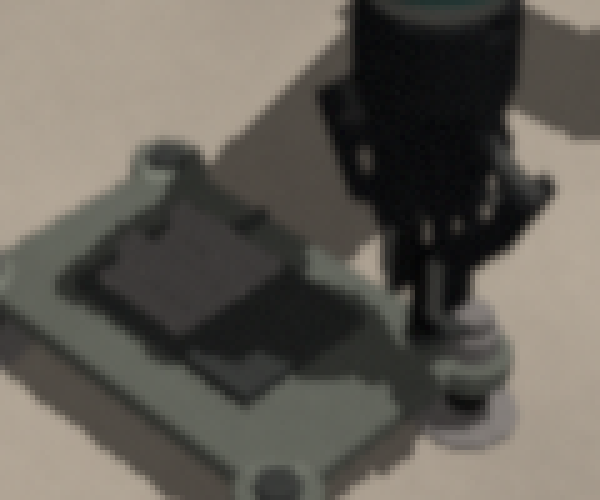

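```bash
f(){ tr '\n' ' '; echo; }
python3 -m handwheel '{"slide":[[1.43,-2.8,0],[1.43,-2.8,0],[1.43,-2.8,0],[1.43,-2.8,0],[1.43,-2.8,0],[1.43,-2.8,0],[1.43,-2.8,0],[1.43,-2.8,0],[1.43,-2.8,0],[1.43,-2.8,0]],"roll":[0.1047,0.1047,0.1047,0.1047,0.1047,0.1047,0.1047,0.1047,0.1047,0.1047]}'|f
python3 -m handwheel '{"slide":[[1.43,-2.8,0],[1.43,-2.8,0],[1.43,-2.8,0],[1.43,-2.8,0],[1.43,-2.8,0],[1.43,-2.8,0],[1.43,-2.8,0],[1.43,-2.8,0],[1.43,-2.8,0],[1.43,-2.8,0]],"roll":[0.1047,0.1047,0.1047,0.1047,0.1047,0.1047,0.1047,0.1047,0.1047,0.1047]}'|f
python3 -m handwheel '{"slide":[[1.43,-2.8,0],[1.43,-2.8,0],[1.43,-2.8,0],[1.5,-2.8,0],[1.5,-2.8,0],[1.5,-2.8,0],[1.6,-2.7,0],[0,0,0]],"roll":[0.1047,0.1047,0.1047,0.08,0.08,0.08,0.08,0]}'|f
python3 -c "
from h import *
s=manip.sense();p=s['eef_pos'];v=p[:2]-[.4840,.160];print(p,np.hypot(*v),np.degrees(np.arctan2(v[1],v[0])),s['q'])"
```

```text
time_s: 20.27 eef_pos: [0.4914, 0.131, 0.0865] orientation: [0.478, 0.878, 0.017, -0.008] ft_force: [2.8, 1.7, 2.5] finger_gap: 0.25 
time_s: 21.1 eef_pos: [0.4636, 0.1411, 0.0871] orientation: [0.853, 0.521, 0.01, -0.014] ft_force: [2.6, -1.4, 2.0] finger_gap: 0.252 
time_s: 21.77 eef_pos: [0.4559, 0.1617, 0.0874] orientation: [0.973, 0.231, 0.004, -0.017] ft_force: [1.3, -2.2, 1.1] finger_gap: 0.25 
[0.45587796 0.16172345 0.08737137] 0.028174799084616432 176.49303805687276 [ 0.18660106  0.14819398 -0.51737611  0.89863528  0.03380283  2.86144677]
```

Crank A has been led about 193° (about 3.2 mm). Release, lift, close and probe A's top.

```bash
f(){ grep -E "time|eef_pos|ft_force" | tr '\n' ' '; echo; }
python3 -m handwheel '{"slide":[[0,0,0],[0,0,0],[0.2,-0.5,-15],[0.3,-0.8,-24],[0.3,-0.8,-24],[0,0,0]],"roll":[0,0,0,0,0,0]}' 0.4|f
python3 -m handwheel '{"slide":[[-2.5,0.7,0],[0,0,0],[0,0,0],[0,0,0],[0,0.3,10],[0,0.4,12],[0,0,0],[0,0,0]],"roll":[0,0,0,0,0,0,0,0]}' 0|f
python3 -m handwheel '{"slide":[[0,0,1]],"roll":[0]}'|f
python3 -m handwheel '{"slide":[[0,0,1]],"roll":[0]}'|f
python3 -m handwheel '{"slide":[[0,0,1]],"roll":[0]}'|f
python3 -m handwheel '{"slide":[[0,0,1]],"roll":[0]}'|f
python3 -m handwheel '{"slide":[[0,0,1]],"roll":[0]}'|f
```

```text
time_s: 22.27 eef_pos: [0.4571, 0.1626, 0.1535] ft_force: [0.5, -0.4, 0.3] 
time_s: 22.93 eef_pos: [0.451, 0.16, 0.1257] ft_force: [0.5, -0.1, -0.6] 
time_s: 23.02 eef_pos: [0.4524, 0.1603, 0.126] ft_force: [-0.7, -0.1, -0.4] 
time_s: 23.1 eef_pos: [0.4529, 0.1605, 0.1255] ft_force: [-1.0, 0.8, -0.2] 
time_s: 23.18 eef_pos: [0.453, 0.1605, 0.1246] ft_force: [-0.0, 0.5, 0.9] 
time_s: 23.27 eef_pos: [0.4529, 0.1605, 0.1236] ft_force: [-0.2, -0.7, 0.0] 
time_s: 23.35 eef_pos: [0.4528, 0.1605, 0.1225] ft_force: [-0.3, 1.6, -0.0]
```

```bash
f(){ grep -E "time|eef_pos|ft_force" | tr '\n' ' '; echo; }
python3 -m handwheel '{"slide":[[0,0,0.7]],"roll":[0]}'|f
python3 -m handwheel '{"slide":[[0,0,0.7]],"roll":[0]}'|f
python3 -m handwheel '{"slide":[[0,0,0.7]],"roll":[0]}'|f
python3 -m handwheel '{"slide":[[0,0,0.7]],"roll":[0]}'|f
python3 -m handwheel '{"slide":[[0,0,0.7]],"roll":[0]}'|f
```

```text
time_s: 23.43 eef_pos: [0.4526, 0.1605, 0.1216] ft_force: [-0.0, 0.1, 0.7] 
time_s: 23.52 eef_pos: [0.4525, 0.1606, 0.121] ft_force: [-0.6, 0.2, 2.7] 
time_s: 23.6 eef_pos: [0.4525, 0.1606, 0.1206] ft_force: [-2.7, -0.2, 5.4] 
time_s: 23.68 eef_pos: [0.4524, 0.1607, 0.1202] ft_force: [-3.4, -0.2, 9.2] 
time_s: 23.77 eef_pos: [0.4524, 0.1608, 0.1198] ft_force: [-5.1, -0.7, 10.5]
```

```bash
f(){ grep -E "time|eef_pos|ft_force" | tr '\n' ' '; echo; }
python3 -m handwheel '{"slide":[[0.3,-0.8,-26],[11.2,33,-0.93],[11.2,33,-0.93],[11.2,33,-0.93],[11.2,33,-0.93],[11.2,33,-0.93],[11.2,33,-0.93],[11.2,33,-0.93],[11.2,33,-0.93],[11.2,33,-0.93]],"roll":[0,0,0,0,0,0,0,0,0,0]}'|f
python3 -m handwheel '{"slide":[[0,0,0],[0,0,0],[0.2,-0.6,17],[0,0,0],[0,0,0]],"roll":[0,0,0,0,0]}'|f
python3 -m handwheel '{"slide":[[0,0,1]],"roll":[0]}'|f
python3 -m handwheel '{"slide":[[0,0,1]],"roll":[0]}'|f
python3 -c "
from h import *
from scipy.spatial.transform import Rotation as Ro
s=manip.sense();print(s['eef_pos'],Ro.from_quat(s['orientation']).as_matrix())"
```

```text
time_s: 24.6 eef_pos: [0.6771, -0.061, 0.1441] ft_force: [0.2, 0.3, -0.0] 
time_s: 25.02 eef_pos: [0.6737, -0.0571, 0.1262] ft_force: [0.2, -0.3, -0.7] 
time_s: 25.1 eef_pos: [0.6752, -0.0575, 0.1269] ft_force: [1.0, 0.1, -0.6] 
time_s: 25.18 eef_pos: [0.6759, -0.0577, 0.1264] ft_force: [0.3, -0.1, -0.1] 
[ 0.67585867 -0.05771591  0.12640658] [[ 0.89291531  0.45021781 -0.00248534]
 [ 0.45001217 -0.89231069  0.0356467 ]
 [ 0.01383108 -0.03294792 -0.99936136]]
```

```bash
f(){ grep -E "time|eef_pos|ft_force" | tr '\n' ' '; echo; }
python3 -m handwheel '{"slide":[[0,0,1]],"roll":[0]}'|f
python3 -m handwheel '{"slide":[[0,0,1]],"roll":[0]}'|f
python3 -m handwheel '{"slide":[[0,0,1]],"roll":[0]}'|f
python3 -m handwheel '{"slide":[[0,0,0.7]],"roll":[0]}'|f
python3 -m handwheel '{"slide":[[0,0,0.7]],"roll":[0]}'|f
python3 -m handwheel '{"slide":[[0,0,0.7]],"roll":[0]}'|f
python3 -m handwheel '{"slide":[[0,0,0.7]],"roll":[0]}'|f
```

```text
time_s: 25.27 eef_pos: [0.6761, -0.0579, 0.1254] ft_force: [-0.3, 0.2, 0.7] 
time_s: 25.35 eef_pos: [0.6761, -0.0581, 0.1242] ft_force: [0.2, 0.9, 0.4] 
time_s: 25.43 eef_pos: [0.676, -0.0581, 0.1229] ft_force: [-0.1, -0.1, 0.3] 
time_s: 25.52 eef_pos: [0.6759, -0.0581, 0.122] ft_force: [-0.6, -0.0, -0.1] 
time_s: 25.6 eef_pos: [0.6759, -0.0582, 0.1212] ft_force: [0.7, 0.5, 0.4] 
time_s: 25.68 eef_pos: [0.6759, -0.0582, 0.1204] ft_force: [0.2, 0.7, 0.9] 
time_s: 25.77 eef_pos: [0.6761, -0.0583, 0.12] ft_force: [0.2, -0.0, 2.8]
```

B contacts at about 0.1204 and A at about 0.1214, so tilt is about 0.2°. Next I press B in small steps, with repeated readings, to see how firmly a and b share the load.

```bash
f(){ grep -E "eef_pos|ft_force" | tr '\n' ' '; echo; }
python3 -m handwheel '{"slide":[[0,0,0]],"roll":[0]}'|f
python3 -m handwheel '{"slide":[[0,0,0]],"roll":[0]}'|f
python3 -m handwheel '{"slide":[[0,0,0]],"roll":[0]}'|f
python3 -m handwheel '{"slide":[[0,0,0.6]],"roll":[0]}'|f
python3 -m handwheel '{"slide":[[0,0,0]],"roll":[0]}'|f
python3 -m handwheel '{"slide":[[0,0,0]],"roll":[0]}'|f
python3 -m handwheel '{"slide":[[0,0,0]],"roll":[0]}'|f
python3 -m handwheel '{"slide":[[0,0,0.6]],"roll":[0]}'|f
python3 -m handwheel '{"slide":[[0,0,0]],"roll":[0]}'|f
python3 -m handwheel '{"slide":[[0,0,0]],"roll":[0]}'|f
python3 -m handwheel '{"slide":[[0,0,0]],"roll":[0]}'|f
```

```text
eef_pos: [0.6762, -0.0583, 0.1201] ft_force: [0.4, -0.6, 1.8] 
eef_pos: [0.6761, -0.0582, 0.1201] ft_force: [-0.4, 0.3, 1.7] 
eef_pos: [0.6761, -0.0582, 0.1201] ft_force: [0.0, 0.5, 1.4] 
eef_pos: [0.6763, -0.0583, 0.1197] ft_force: [0.2, -0.8, 4.7] 
eef_pos: [0.6763, -0.0583, 0.1198] ft_force: [-0.2, -1.4, 3.7] 
eef_pos: [0.6763, -0.0583, 0.1198] ft_force: [-1.3, 0.0, 3.6] 
eef_pos: [0.6763, -0.0583, 0.1197] ft_force: [-0.1, -0.3, 5.5] 
eef_pos: [0.6765, -0.0583, 0.1193] ft_force: [0.9, -0.6, 6.3] 
eef_pos: [0.6765, -0.0584, 0.1194] ft_force: [-1.2, -1.5, 6.1] 
eef_pos: [0.6765, -0.0583, 0.1194] ft_force: [-1.1, -0.5, 6.8] 
eef_pos: [0.6765, -0.0583, 0.1194] ft_force: [0.5, -1.0, 6.1]
```

```bash
f(){ tr '\n' ' '; echo; }
python3 -m handwheel '{"slide":[[0.2,-0.5,-15],[0.2,-0.5,-16],[0,0,0],[0,0,0],[0,0,0],[0,0,0],[0,0,0],[0,0,0],[0,0,0],[0,0,0]],"roll":[0,0,-0.1194,-0.1194,-0.1194,-0.1194,-0.1194,-0.1194,-0.1194,-0.1194]}' 0.55|f
python3 -m handwheel '{"slide":[[0,0,0],[0,0,0],[0,0,0],[0,0,0],[0,0,0],[0,0,0],[0,0,0],[0,0,0],[0,0,0],[0,0,0]],"roll":[-0.1194,-0.1194,-0.1194,-0.1194,-0.1194,-0.1194,-0.1194,-0.1194,-0.1194,-0.1194]}'|f
python3 -m handwheel '{"slide":[[0,0,0],[0,0,0]],"roll":[0,0]}'|f
python3 - <<'E'
from h import *
from scipy.spatial.transform import Rotation as Ro
s=manip.sense();R=Ro.from_quat(s['orientation']).as_matrix();print(s['eef_pos'],np.degrees(np.arctan2(R[1,0],R[0,0])),s['q'][5])
print(1e3*R.T@(np.array([.6754,-.0583,.086])-s['eef_pos']))
S=manip.read_camera("scene");cv2.imwrite("pics/s9.png",S);print(blobs(S,(192,180,230,230),45))
E
```

```text
time_s: 27.52 eef_pos: [0.675, -0.0577, 0.1482] orientation: [0.756, 0.655, 0.01, -0.016] ft_force: [0.0, 0.7, 0.3] finger_gap: 0.547 
time_s: 28.35 eef_pos: [0.675, -0.0577, 0.1482] orientation: [0.257, 0.966, 0.017, -0.007] ft_force: [0.3, -0.2, -0.4] finger_gap: 0.546 
time_s: 28.52 eef_pos: [0.6752, -0.0578, 0.1486] orientation: [0.261, 0.965, 0.017, -0.007] ft_force: [0.2, 0.2, 0.4] finger_gap: 0.548 
[ 0.67521527 -0.05783813  0.14858379] 149.70197500835323 0.3331702997846553
[-1.81383679 -2.10931597 62.52390658]
[(array([198.4, 185.7]), [1, 0, 10, 14, 97]), (array([201.3, 205.7]), [6, 17, 8, 19, 104]), (array([216.4, 228.4]), [20, 47, 9, 3, 20])]
```

```bash
f(){ tr '\n' ' '; echo; }
python3 -m handwheel '{"slide":[[-0.6,-0.7,20],[-0.6,-0.7,20],[-0.4,-0.4,14],[-0.2,-0.3,8.5],[0,0,0],[0,0,0]],"roll":[0,0,0,0,0,0]}'|f
python3 -m handwheel '{"slide":[[0,0,0],[0,0,0],[0,0,0],[0,0,0]],"roll":[0,0,0,0]}' 0.25|f
python3 -m handwheel '{"slide":[[0.16,-3.14,0],[0.16,-3.14,0],[0.16,-3.14,0],[0.16,-3.14,0],[0.16,-3.14,0]],"roll":[0.1047,0.1047,0.1047,0.1047,0.1047]}'|f
python3 -m handwheel '{"slide":[[0.16,-3.14,0],[0.16,-3.14,0],[0.16,-3.14,0],[0.16,-3.14,0],[0.16,-3.14,0],[0.16,-3.14,0],[0,0,0]],"roll":[0.1047,0.1047,0.1047,0.1047,0.1047,0.1047,0]}'|f
python3 - <<'E'
from h import *
s=manip.sense();p=s['eef_pos'];v=p[:2]-[.6488,-.0433];print(p,np.hypot(*v),np.degrees(np.arctan2(v[1],v[0])),s['q'][5])
E
```

```text
time_s: 29.07 eef_pos: [0.6759, -0.0585, 0.0867] orientation: [0.26, 0.965, 0.017, -0.007] ft_force: [-0.1, 0.2, 0.1] finger_gap: 0.551 
time_s: 29.4 eef_pos: [0.6769, -0.0587, 0.0881] orientation: [0.26, 0.965, 0.017, -0.005] ft_force: [0.2, -0.2, 0.1] finger_gap: 0.246 
time_s: 29.82 eef_pos: [0.6669, -0.0692, 0.088] orientation: [0.503, 0.864, 0.016, -0.009] ft_force: [2.9, 1.4, 1.3] finger_gap: 0.25 
time_s: 30.4 eef_pos: [0.6487, -0.0738, 0.0883] orientation: [0.744, 0.668, 0.012, -0.013] ft_force: [1.9, -0.9, 2.1] finger_gap: 0.251 
[ 0.64872669 -0.07381162  0.0882943 ] 0.030511707083743306 -90.1376684429959 1.4518990011070285
```

```bash
f(){ grep -E "time|eef_pos|ft_force" | tr '\n' ' '; echo; }
python3 -m handwheel '{"slide":[[0,0,0],[0,0,0],[0.5,-0.1,-15],[0.8,-0.1,-24],[0.8,-0.1,-20],[0,0,0],[0,0,0]],"roll":[0,0,0,0,0,0,0]}' 0.4|f
python3 -m handwheel '{"slide":[[0.9,2.6,0],[0,0,0],[0,0,0],[0,0,0],[-0.4,0,10],[-0.4,0,11],[0,0,0],[0,0,1],[0,0,1]],"roll":[0,0,0,0,0,0,0,0,0]}' 0|f
python3 -m handwheel '{"slide":[[0,0,1]],"roll":[0]}'|f
python3 -m handwheel '{"slide":[[0,0,1]],"roll":[0]}'|f
python3 -m handwheel '{"slide":[[0,0,0.7]],"roll":[0]}'|f
python3 -m handwheel '{"slide":[[0,0,0.7]],"roll":[0]}'|f
```

```text
time_s: 30.98 eef_pos: [0.648, -0.0736, 0.1468] ft_force: [-1.1, 0.3, -0.2] 
time_s: 31.73 eef_pos: [0.6493, -0.0727, 0.122] ft_force: [0.3, 0.3, 0.2] 
time_s: 31.82 eef_pos: [0.6497, -0.0727, 0.1216] ft_force: [0.8, -0.8, 0.8] 
time_s: 31.9 eef_pos: [0.6499, -0.0728, 0.121] ft_force: [-0.2, -0.4, 2.7] 
time_s: 31.98 eef_pos: [0.6501, -0.0729, 0.1207] ft_force: [-1.2, 0.1, 5.3] 
time_s: 32.07 eef_pos: [0.6503, -0.0729, 0.1204] ft_force: [-0.5, -0.7, 6.0]
```

```bash
f(){ grep -E "eef_pos|ft_force" | tr '\n' ' '; echo; }
python3 -m handwheel '{"slide":[[0,0,0]],"roll":[0]}'|f
python3 -m handwheel '{"slide":[[0,0,0]],"roll":[0]}'|f
python3 -m handwheel '{"slide":[[0,0,0]],"roll":[0]}'|f
python3 -m handwheel '{"slide":[[0,0,0]],"roll":[0]}'|f
python3 -m handwheel '{"slide":[[0,0,-0.6]],"roll":[0]}'|f
python3 -m handwheel '{"slide":[[0,0,0]],"roll":[0]}'|f
python3 -m handwheel '{"slide":[[0,0,0]],"roll":[0]}'|f
python3 -m handwheel '{"slide":[[0,0,0]],"roll":[0]}'|f
python3 -m handwheel '{"slide":[[0,0,-0.6]],"roll":[0]}'|f
python3 -m handwheel '{"slide":[[0,0,0]],"roll":[0]}'|f
python3 -m handwheel '{"slide":[[0,0,0]],"roll":[0]}'|f
python3 -m handwheel '{"slide":[[0,0,0]],"roll":[0]}'|f
```

```text
eef_pos: [0.6503, -0.0729, 0.1205] ft_force: [-1.3, -0.1, 3.9] 
eef_pos: [0.6503, -0.0729, 0.1205] ft_force: [-1.1, -0.4, 5.2] 
eef_pos: [0.6503, -0.0729, 0.1204] ft_force: [-1.2, -1.3, 5.0] 
eef_pos: [0.6503, -0.073, 0.1205] ft_force: [-1.2, -0.9, 4.7] 
eef_pos: [0.6501, -0.0729, 0.1207] ft_force: [-1.4, 0.3, 3.7] 
eef_pos: [0.6502, -0.0729, 0.1206] ft_force: [-0.7, -0.7, 4.9] 
eef_pos: [0.6502, -0.0729, 0.1205] ft_force: [-0.2, -0.3, 6.0] 
eef_pos: [0.6502, -0.0729, 0.1205] ft_force: [-0.3, 0.1, 5.6] 
eef_pos: [0.65, -0.0728, 0.1208] ft_force: [-0.5, -1.1, 2.7] 
eef_pos: [0.65, -0.0728, 0.1207] ft_force: [0.8, -0.8, 5.1] 
eef_pos: [0.65, -0.0728, 0.1207] ft_force: [0.6, -0.7, 4.6] 
eef_pos: [0.65, -0.0728, 0.1206] ft_force: [0.2, -1.0, 4.9]
```

```bash
f(){ grep -E "eef_pos|ft_force" | tr '\n' ' '; echo; }
python3 -m handwheel '{"slide":[[0.9,-0.2,-26],[23.4,-24.6,0.98],[23.4,-24.6,0.98],[23.4,-24.6,0.98],[23.4,-24.6,0.98],[23.4,-24.6,0.98],[23.4,-24.6,0.98],[23.4,-24.6,0.98],[23.4,-24.6,0.98],[23.4,-24.6,0.98]],"roll":[0,0,0,0,0,0,0,0,0,0]}'|f
python3 -m handwheel '{"slide":[[0,0,0],[0,0,0],[-0.7,0.2,19],[0,0,0],[0,0,0],[0,0,0]],"roll":[0,0,0,0,0,0]}'|f
python3 -m handwheel '{"slide":[[0,0,1]],"roll":[0]}'|f
python3 -m handwheel '{"slide":[[0,0,1]],"roll":[0]}'|f
python3 -m handwheel '{"slide":[[0,0,1]],"roll":[0]}'|f
```

```text
eef_pos: [0.4496, 0.1615, 0.1455] ft_force: [0.3, 0.6, -0.3] 
eef_pos: [0.4525, 0.1598, 0.1276] ft_force: [-0.1, -1.2, -0.5] 
eef_pos: [0.4531, 0.1601, 0.1272] ft_force: [-0.8, 0.3, 0.1] 
eef_pos: [0.453, 0.1603, 0.1262] ft_force: [0.3, 1.0, 0.1] 
eef_pos: [0.4527, 0.1604, 0.125] ft_force: [-0.0, 0.5, 0.2]
```

```bash
f(){ grep -E "eef_pos|ft_force" | tr '\n' ' '; echo; }
python3 -m handwheel '{"slide":[[0,0,1]],"roll":[0]}'|f
python3 -m handwheel '{"slide":[[0,0,1]],"roll":[0]}'|f
python3 -m handwheel '{"slide":[[0,0,0.6]],"roll":[0]}'|f
python3 -m handwheel '{"slide":[[0,0,0.6]],"roll":[0]}'|f
python3 -m handwheel '{"slide":[[0,0,0.6]],"roll":[0]}'|f
python3 -m handwheel '{"slide":[[0,0,0.6]],"roll":[0]}'|f
python3 -m handwheel '{"slide":[[0,0,0.6]],"roll":[0]}'|f
python3 -m handwheel '{"slide":[[0,0,0.6]],"roll":[0]}'|f
```

```text
eef_pos: [0.4524, 0.1605, 0.1239] ft_force: [1.1, -0.7, -0.5] 
eef_pos: [0.4522, 0.1606, 0.1227] ft_force: [-0.2, 0.6, 0.1] 
eef_pos: [0.452, 0.1607, 0.122] ft_force: [-0.4, -0.4, 0.2] 
eef_pos: [0.452, 0.1607, 0.1214] ft_force: [-0.6, 0.1, 0.8] 
eef_pos: [0.452, 0.1608, 0.1208] ft_force: [-0.6, -0.6, 1.7] 
eef_pos: [0.452, 0.1608, 0.1204] ft_force: [-1.2, -0.3, 4.9] 
eef_pos: [0.452, 0.1609, 0.1201] ft_force: [-1.4, -0.9, 6.8] 
eef_pos: [0.4519, 0.161, 0.1198] ft_force: [-4.1, 0.5, 8.6]
```

All four feet stayed in contact during the last wind: A dropped only 0.35 mm while B rose 1 mm, and the tilt is now under 0.1°. Height and rock-travel estimates put the twist slightly high (+0.7 to +1.0 mm). I'll back jack a off about 0.4 mm to centre the load shares.

```bash
f(){ grep -E "eef_pos|ft_force" |tr '\n' ' '; echo; }
python3 -m handwheel '{"slide":[[0.5,-0.1,-15],[0.5,-0.1,-15],[0,0,0],[0,0,0],[0,0,0],[0,0,0],[0,0,0],[0,0,0],[0,0,0]],"roll":[0,0,-0.12,-0.12,-0.12,-0.12,-0.12,-0.12,-0.12]}' 0.55|f
python3 -m handwheel '{"slide":[[0,0,0],[0,0,0],[0,0,0],[0,0,0],[0,0,0],[0,0,0],[0,0,0],[0,0,0],[0,0,0]],"roll":[-0.12,-0.12,-0.12,-0.12,-0.12,-0.12,-0.12,0,0]}'|f
python3 - <<'E'
from h import *
from scipy.spatial.transform import Rotation as Ro
s=manip.sense();R=Ro.from_quat(s['orientation']).as_matrix();print(s['eef_pos'],np.degrees(np.arctan2(R[1,0],R[0,0])),s['q'][5])
print(1e3*R.T@(np.array([.4545,.1595,.086])-s['eef_pos']))
E
```

```text
eef_pos: [0.452, 0.1607, 0.1489] ft_force: [0.4, -0.1, -0.1] 
eef_pos: [0.4519, 0.1607, 0.1489] ft_force: [-0.1, 0.3, -0.6] 
[0.45194757 0.16071942 0.14890693] 179.95354015789434 0.1857731813157957
[-2.77069451 -3.46516991 62.81400366]
```

```bash
f(){ grep -E "eef_pos|ft_force" |tr '\n' ' '; echo; }
python3 -m handwheel '{"slide":[[-1,-1.1,20],[-0.9,-1.1,20],[-0.7,-0.9,14],[-0.2,-0.4,8.5],[0,0,0],[0,0,0]],"roll":[0,0,0,0,0,0]}'|f
python3 -m handwheel '{"slide":[[0,0,0],[0,0,0],[0,0,0],[0,0,0]],"roll":[0,0,0,0]}' 0.25|f
python3 -m handwheel '{"slide":[[-0.16,-3.14,0],[-0.16,-3.14,0],[-0.16,-3.14,0],[-0.16,-3.14,0],[-0.16,-3.14,0],[0,0,0]],"roll":[-0.1047,-0.1047,-0.1047,-0.1047,-0.1047,0]}'|f
python3 - <<'E'
from h import *
s=manip.sense();p=s['eef_pos'];v=p[:2]-[.4845,.160];print(p,np.hypot(*v),np.degrees(np.arctan2(v[1],v[0])),s['time_s'])
E
```

```text
eef_pos: [0.4544, 0.1594, 0.0863] ft_force: [0.4, -0.3, 0.4] 
eef_pos: [0.4553, 0.1596, 0.0872] ft_force: [0.3, -0.7, 0.2] 
eef_pos: [0.4589, 0.1447, 0.0864] ft_force: [-0.5, 1.2, 1.0] 
[0.45891746 0.1446697  0.08642157] 0.029824228840917462 -149.06791597500475 38.15
```

```bash
f(){ tr '\n' ' '; echo; }
python3 -m handwheel '{"slide":[[0,0,0],[0,0,0],[-0.2,0.5,-15],[-0.4,0.8,-25],[-0.4,0.8,-25],[0,0,-30],[0,0,-30],[0,0,0],[0,0,0],[0,0,0]],"roll":[0,0,0,0,0,0,0,0,0,0]}' 0.4|f
python3 - <<'E'
from h import *
S=manip.read_camera("scene");T=manip.read_camera("top")
cv2.imwrite("pics/s10.png",S);cv2.imwrite("pics/t10.png",T)
cv2.imwrite("pics/c9.png",np.hstack([cv2.resize(S[170:290,190:340],(500,400),interpolation=3),cv2.resize(S,(300,225),interpolation=3)[0:225].repeat(1,0) if 0 else cv2.copyMakeBorder(cv2.resize(S,(300,225)),0,175,0,0,0)]))
s=manip.sense();print(s["ft_force"],s["time_s"])
E
```

```text
time_s: 38.98 eef_pos: [0.4586, 0.1423, 0.2105] orientation: [-0.259, 0.966, 0.018, 0.003] ft_force: [0.6, 0.0, -0.6] finger_gap: 0.402 
[-0.06308998  0.32180733 -0.69337348] 39.0833
```

View pics/c9.png

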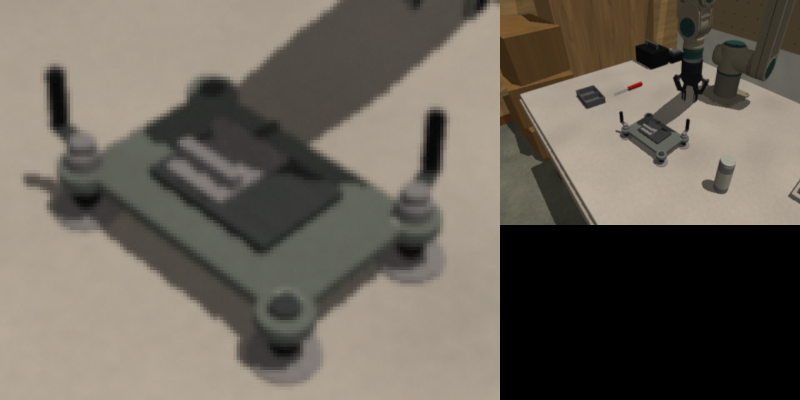

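The final picture shows the base level, with feet at crop (85,200), (412,250) and (285,345) on their pads. The gripper is clear and the can, tray and screwdriver haven't moved. Handing in.

```bash
python3 -c "
from station import manip
print(manip.sign_off())"
```

```text
the job is handed in; nothing more can be done
None
```

I cranked both jacks down and handed the job in at about 39 s with the gripper clear. My checks say the base is level and no longer rocks, but the load on each foot is worked out rather than measured.

**What I did**
- I touched both handle tops to gauge the jacks. Jack b (the one further from the robot) was about 5.4 mm short and jack a about 3.2 mm. The a and b labels are my choice, because the base looks the same turned half round.
- I led the cranks round with loosely closed fingers. Jack b went down about 6.4 mm in all. Jack a went down about 3.2 mm, then back about 0.4 mm to even out the loads.

**Last checks**
- **Level:** the last probe found the handle tops at about 121.1 mm (a) and 121.4 mm (b), a tilt under 0.1°. I didn't probe again after the final 0.4 mm on jack a, which should change the tilt by only about 0.1°.
- **Rocking:** neither corner rocked any more under about 5 to 9 N. When I raised b by about 1 mm, a dropped only about 0.35 mm, so all four feet were carrying load.
- **Foot loads:** I estimate about 6 N on a, c and d and about 11 N on b, with an uncertainty of a newton or more each. The press-stiffness readings were too noisy to confirm this.
- **Picture:** the final image shows the three visible feet on their pads (foot c/d at the back is hidden) and the can, tray and screwdriver unmoved.

**Problems**
- One move ran into the last joint's limit and left the tool tilted about 2°. It stayed tilted for the rest of the job, and I allowed for it.
- The hardest probe press read about 12 N at the wrist. I estimate that kept every foot under 25 N.

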